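# Offer up the long slide carrier

### The arm

A 7-joint arm with a two-finger parallel gripper is mounted at the origin on the work surface. World frame = base frame: x ahead of the robot, y to its left, z up, the work surface at z = 0. Lengths are in m, angles in rad, forces in N, time in s.
With the tool pointing down it reaches from about 0.425 to 0.875 m from the base axis. Payload 4.7 kg.
Tool frame: the origin (TCP) lies on the centre line of the jaws, within the pads' length; the fingertips stand 19 mm ahead of it and the grasp point (between the pads) is the TCP; z points along the fingers, y is the direction in which the jaws open and shut (so a half turn about z gives the same grasp; the last joint's range is limited). The gripper opens to 87 mm and grips with 3 to 60 N. Pads are 19 mm wide; open, the fingers measure 117 mm over their backs; the gripper's body (75 mm by 190 mm) begins 51 mm behind the grasp point.
Start: joints at [1.13, 0.321, -0.07, 1.45, 0.023, 1.371, -0.057], TCP at [0.286, -0.584, 0.242] pointing down, gripper open.
Joint ranges: [-2.86, 2.86], [-0.3, 2.09], [-1.38, 1.24], [0.06, 2.45], [-1.56, 4.7], [0.09, 2.05], [-2.69, 2.69]. Speed limits (rad/s): [2.57, 2.57, 3.14, 3.14, 3.14, 3.14, 3.14].

### API

Orientations are given as a unit quaternion [x, y, z, w].
In Python, from plant import arm, get_image, camera_model, finder gives the robot as it stands. The module is installed in compiled form; this text tells all that it offers.
- The arm moves only by the tool arm_command, never from a script. Its arguments are lists of equal length, an entry for each row: "gripper": the opening, from 0 (shut) to 1 (fully open); "linear": the shift along the tool's x, y, z in cm, a list of three; "rot": the turn, a rotation vector about the tool's x, y, z in rad, a list of three. In form: {"gripper": [gripper, ...], "linear": [[tx, ty, tz], ...], "rot": [[wx, wy, wz], ...]}. A call has 1 to 5 rows; each row shifts and turns the commanded pose from where the row before left it, along the tool's axes as they then stand; what a row does not reach is not made up. A row lasts 1/12 s, in which the tool goes at most 41.7 mm and 7.16 degrees, less where a joint would pass 70% of its speed; a pose out of reach is approached as far as the arm can. A call with a gripper value outside its range is refused whole. The fingers move at their own pace and stop on an object; "grip_force" is the grip in N (left out, the last holds). Time passes only in rows, so rows that do not move let the fingers close. It gives the time, the measured TCP pose, the force and the opening at its end, in the units of the state.
- arm.state(): the state, without advancing time (a new reading comes with each control period).
- get_image(name): name is "scene" or "top" or "wrist"; returns the picture (420x560x3 uint8, blue, green, red); there is no depth.
- camera_model(name): a dict with "fx", "fy", "cx", "cy" (pixels), "T" (4x4, takes a point from camera to world coordinates). Camera axes: x right, y up, looking along -z (the intrinsics and any distortion apply to the point x, -y, -z); pixel columns grow to the right and rows downward; lengths in m; the calibration is good to about 2 mm. A picture is of the moment at which its call begins: read the wrist's pose just before it. camera_model takes no time and is no camera call; for the wrist camera it gives the pose at the moment of the call.
- arm.close_job(): hands the job in, once; it reports no verdict.
Trained networks look in the newest picture that a camera, given by its name, has taken for a name from the list of things; names that differ only in an ending like _2 or _b are one class to them, and where a whole thing is asked for, a point or a joint stands for the part that bears it (a point fixed in the world has none). Each returns a list of dicts, best first, with "score" (0 to 1); they miss things now and then, are a little off and sometimes report something else, mostly with a low value. They report only what shows in the picture. A call takes as long as a camera call. They do not tell look-alikes from the thing itself.
- finder.cut_out(label, camera): "mask" (420x560 bool, what is visible of it) and "uv" ([column, row] in pixels, amid what is visible of it).
The state is a dict: "time": time; "joint_pos": joint angles; "joint_vel": joint speeds; "effort": joint torques, N m; "tool_pos": TCP position; "tcp_rot": TCP orientation; "wrist_force": force on the tool from outside, world axes, zero at the start; "moment": the same for the moment, N m; "grip_width": finger opening in m.
Only numpy, scipy, OpenCV 4.12 (cv2) and the standard library are available. Lean on these libraries where they do the work, as an engineer would, in place of code of your own. Each camera call takes 0.05 s, during which the arm holds its last target. There are 200 camera calls.

### The job

On the raised ledge lie two thin metal slide carriers, a long one and a short one. With the fingertips, push the long carrier along its lane towards the end of the ledge where the open basin stands, until about 3 cm of it sticks out past that end and its edge can be taken hold of. Slide it only, never pick it up or tip it, leave it lying flat there, and leave everything else where it is.

Things in the scene. Friction and masses are not known exactly. Their poses are not given: they have to be found in the camera images.
- ledge: Fixed grey ledge, 340 mm along own y, 170 mm along own x, yawed up to 0.25 rad; origin at its footprint's centre on the bench. Its top, where the carriers lie, is 60 mm up. Three lips, 6 mm wide, 8 mm above the top, run all along y at own x = -79, 0, +79 mm and bound two lanes 73 mm wide, centred on own x = -39.5 and +39.5 mm. Both ends (own y = -170, +170 mm) are open, without lips.
- plate_long: The long slide carrier: flat aluminium plate 120 mm long (own y), 50 mm wide (own x), 6 mm thick, about 0.1 kg, with a glass slide and paper tag on top. Loose, lies in either lane; ordinary friction, about 1 N pushes it. Origin at the centre of its underside. Its y axis runs along the ledge's y within about 0.1 rad.
- long_end_left (a point): Middle of the long carrier's end face towards its own +y: 60 mm from its centre, 3 mm above its underside.
- long_end_right (a point): Middle of the long carrier's end face towards its own -y: 60 mm from its centre, 3 mm above its underside.
- plate_short: The short slide carrier, to be left alone: the same plate but 80 mm long (own y), 50 mm wide, 6 mm thick; lies in the other lane. Origin at the centre of its underside.
- basin: Open white plastic basin, 190 x 140 x 48 mm high (own x, y, z), loose on the bench beside one end of the ledge, either one, about 50 mm from that end; its rim is lower than the ledge top. It marks the end towards which to push. Origin at the centre of its underside.
- slide_case: Closed wooden slide case, 190 x 140 x 45 mm high, loose on the bench beside the other end of the ledge. Origin at the centre of its underside.
- petri_dish: Closed petri dish, 96 mm across, 20 mm high, loose on the bench on the robot's side of the ledge. Origin at the centre of its underside.
- phone: Black phone, 72 x 148 x 9 mm, lying loose on the bench on the robot's side of the ledge. Origin at the centre of its underside.
- dropper_bottle: Small amber dropper bottle, 30 mm across, 91 mm high, standing loose beyond the ledge. Origin at the centre of its underside.
- flask: Small stoppered conical flask, 64 mm across at the foot, 100 mm high, standing loose beyond the ledge. Origin at the centre of its underside.
- paper_roll: Roll of paper standing on end, 104 mm across, 100 mm high, loose beyond the ledge. Origin at the centre of its underside.
Not all that is in view belongs to the job. What is shaped like the basin but turquoise or yellow is not meant. What is shaped like the plate_long but green is not meant.

How it is judged:
At the end, for the whole second after the job is handed in: The long carrier lies still and flat on the ledge top, along the ledge within 0.2 rad, with 20 to 42 mm of its length past the ledge's basin end; the short carrier has moved less than 15 mm and every other thing less than 20 mm (((y of basin in the frame of ledge above 0 m and y of long_end_left in the frame of ledge between 0.19 and 0.212 m) or (y of basin in the frame of ledge below 0 m and y of long_end_right in the frame of ledge between -0.212 and -0.19 m)) and angle between the y axis of plate_long and the y axis of ledge, either way round below 0.2 rad and angle between plate_long's own z axis and vertical below 0.04 rad and z of plate_long in the frame of ledge between 0.057 and 0.063 m and linear speed of plate_long below 0.01 m/s and distance of plate_short from where it was at the start of the episode below 0.015 m and distance of each of basin, slide_case, petri_dish, dropper_bottle, flask, paper_roll, phone from where it was at the start of the episode below 0.02 m); the robot touches nothing.
It fails at once if the long carrier is lifted off the ledge top (by 8 mm or more) or falls from it (z of plate_long in the frame of ledge above 0.068 m or z of plate_long in the frame of ledge below 0.05 m).
It fails at once if the long carrier is tipped by more than 0.12 rad (angle between plate_long's own z axis and vertical above 0.12 rad).
It fails at once if the short carrier is shifted by 15 mm or more (distance of plate_short from where it was at the start of the episode above 0.015 m).
It fails at once if another thing on the bench is shifted by 20 mm or more (distance of any of basin, slide_case, petri_dish, dropper_bottle, flask, paper_roll, phone from where it was at the start of the episode above 0.02 m).
It also fails if it takes over 38 s, if anything falls off the work surface, if the arm or the gripper's body presses on something with over 40 N, if the wrist force passes 120 N, or if a joint passes its speed limit or range.

## Working session

There is one attempt and no reset: what is moved stays moved. The work goes in short steps, Python scripts to look and compute and a tool call to move; the robot and the scene stay as the last step left them, time stands still between calls to the robot, and variables do not carry over. Pictures are saved under pics/ and viewed, about 8 in all and at most 12, crops included, and the job is handed in when it is done.

Besides the shell and the picture viewer there is one more tool, called after "Call:" as name(argument=value, ...), one argument or row to a line, values as JSON. arm_command: Moves the arm, as the interface text tells. Its arguments: {"type":"object","properties":{"gripper":{"type":"array"},"linear":{"type":"array"},"rot":{"type":"array"},"grip_force":{"type":"number"}},"required":["gripper","linear","rot"]}

```bash
mkdir -p pics
python3 - <<'E'
from plant import arm,get_image,camera_model
import cv2
s=arm.state();print(s['time'],s['tool_pos'],s['tcp_rot'],s['grip_width'])
for n in ('scene','top'):
    im=get_image(n);cv2.imwrite(f'pics/{n}0.png',im);m=camera_model(n);print(n,m)
E
```

```text
0.0 [ 0.28526466 -0.58347588  0.24045388] [ 9.74253714e-01  2.25452384e-01 -2.60667626e-04 -9.24707117e-04] 0.08689967668501743
scene {'fx': 442.3876642444734, 'fy': 442.3876642444734, 'cx': 282.8716244456069, 'cy': 206.65451439122694, 'T': array([[-0.25073419, -0.53019504,  0.80995407,  1.52911952],
       [ 0.96801253, -0.1452452 ,  0.20458636,  0.19053087],
       [ 0.00917127,  0.83534248,  0.54965337,  0.73388907],
       [ 0.        ,  0.        ,  0.        ,  1.        ]])}
top {'fx': 388.28583896250194, 'fy': 388.28583896250194, 'cx': 279.8685112432845, 'cy': 210.40054643077187, 'T': array([[ 1.08517431e-02,  9.79180416e-01, -2.02701632e-01,
         3.49305443e-01],
       [-9.99939546e-01,  1.09858298e-02, -4.63625517e-04,
        -6.97228979e-02],
       [ 1.77287261e-03,  2.02694409e-01,  9.79240437e-01,
         1.12822321e+00],
       [ 0.00000000e+00,  0.00000000e+00,  0.00000000e+00,
         1.00000000e+00]])}
```

View pics/top0.png

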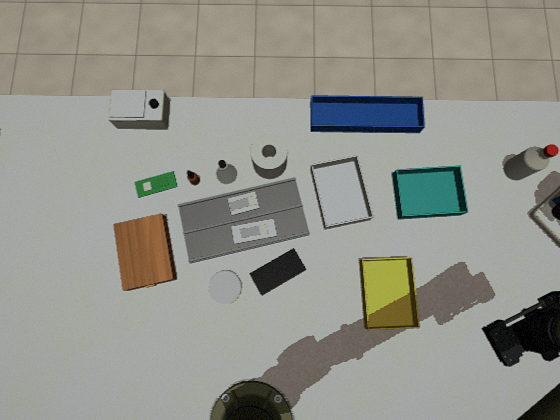

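View pics/scene0.png

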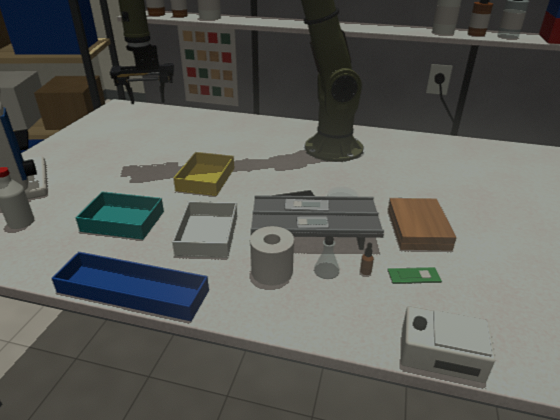

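Run:
```python
from plant import arm,get_image,camera_model,finder
import cv2,numpy as np
im=get_image('top');c=im[165:275,170:320];c=cv2.resize(c,None,fx=5,fy=5,interpolation=cv2.INTER_CUBIC)
c=cv2.convertScaleAbs(c,alpha=1.4);cv2.imwrite('pics/crop1.png',c)
for l in('ledge','plate_long','plate_short','basin'):
    for r in finder.cut_out(l,'top')[:3]:
        m=r['mask'].astype(np.uint8);q=cv2.findContours(m,0,2)[0];q=max(q,key=len)
        print(l,r['score'],r['uv'],m.sum(),cv2.boxPoints(cv2.minAreaRect(q)).round(1).tolist())
```

```text
ledge 0.68 [234.0, 220.8] 6134 [[174.5, 204.10000610351562], [295.20001220703125, 175.6999969482422], [309.20001220703125, 235.10000610351562], [188.5, 263.5]]
plate_long 0.77 [255.1, 230.1] 731 [[231.1999969482422, 225.3000030517578], [272.8999938964844, 218.39999389648438], [275.79998779296875, 235.89999389648438], [234.10000610351562, 242.8000030517578]]
plate_long 0.65 [155.5, 187.5] 640 [[133.3000030517578, 181.1999969482422], [173.3000030517578, 171.1999969482422], [177.1999969482422, 186.89999389648438], [137.1999969482422, 196.89999389648438]]
plate_short 0.81 [245.0, 205.1] 440 [[227.0, 198.60000610351562], [254.0, 191.5], [258.20001220703125, 207.39999389648438], [231.1999969482422, 214.5]]
basin 0.98 [387.0, 290.9] 3874 [[357.8999938964844, 259.20001220703125], [412.8999938964844, 254.6999969482422], [418.70001220703125, 327.20001220703125], [363.79998779296875, 331.70001220703125]]
basin 0.83 [428.8, 191.9] 3552 [[390.5, 169.60000610351562], [462.79998779296875, 162.3000030517578], [468.0, 214.5], [395.70001220703125, 221.6999969482422]]
basin 0.82 [340.0, 191.3] 3415 [[308.1000061035156, 164.60000610351562], [358.1000061035156, 152.89999389648438], [373.70001220703125, 219.10000610351562], [323.70001220703125, 230.8000030517578]]
```

View pics/crop1.png

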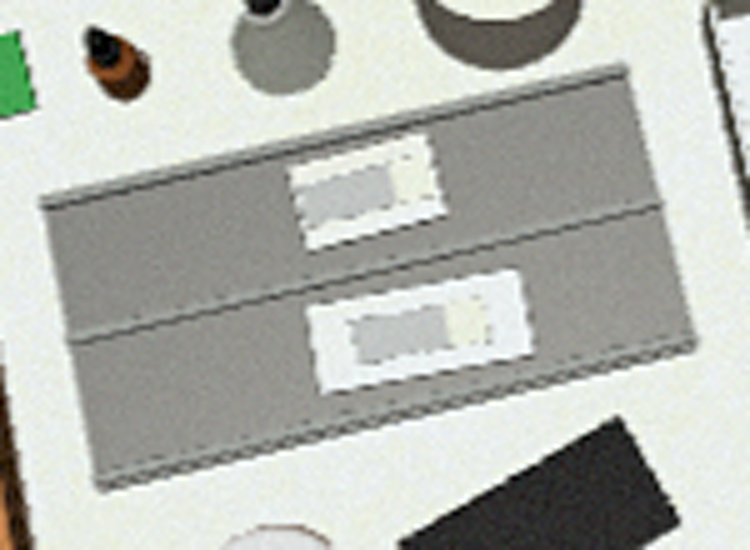

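```bash
cat > h.py <<'E'
import numpy as np
from plant import camera_model
def ray(name,uv,z,m=None):
    m=m or camera_model(name);T=m['T'];uv=np.atleast_2d(uv).astype(float)
    d=np.c_[(uv[:,0]-m['cx'])/m['fx'],-(uv[:,1]-m['cy'])/m['fy'],-np.ones(len(uv))]@T[:3,:3].T
    o=T[:3,3];return o+d*((z-o[2])/d[:,2])[:,None]
E
python3 - <<'E'
from h import *
f=lambda p:(np.array(p,float)+.5)/5-.5+[170,165]
L=ray('top',f([(40,197),(626,65),(697,347),(102,480)]),.068);P=ray('top',f([(307,308),(522,268),(535,352),(322,395)]),.066)
S=ray('top',f([(289,168),(430,133),(446,213),(308,249)]),.066);M=ray('top',f([(72,341),(660,206)]),.067)
R=ray('top',f([(657,206)]),.06)
for n,q in(('L',L),('P',P),('S',S),('M',M)):
    print(n,q[:,:2].round(4).tolist(),np.linalg.norm(q-np.roll(q,-1,0),axis=1).round(3),q.mean(0)[:2].round(4))
e=(L[0]+L[3]-L[1]-L[2])[:2];e/=np.linalg.norm(e);print('ledge y',e,'yaw',np.arctan2(-e[0],e[1]))
x=np.array([e[1],-e[0]])
for q in(P,S,M,L): print(((q[:,:2]-L.mean(0)[:2])@np.c_[x,e]).round(4).tolist())
p=(P[0]+P[3]-P[1]-P[2])[:2];print('plate yaw',np.arctan2(-p[0],p[1]))
E
```

```text
L [[0.5838, 0.217], [0.6643, -0.1106], [0.5033, -0.1502], [0.4269, 0.1732]] [0.337 0.166 0.332 0.163] [0.5446 0.0324]
P [[0.523, 0.0656], [0.5468, -0.0531], [0.4998, -0.061], [0.4747, 0.0556]] [0.121 0.048 0.119 0.049] [0.5111 0.0018]
S [[0.6026, 0.0787], [0.6237, -0.0001], [0.5777, -0.0102], [0.5563, 0.0663]] [0.082 0.047 0.079 0.048] [0.5901 0.0337]
M [[0.503, 0.1944], [0.5828, -0.1299]] [0.334 0.334] [0.5429 0.0322]
ledge y [-0.23431967  0.9721596 ] yaw 0.23651869353887592
[[-0.0132, 0.0374], [-0.0178, -0.0836], [-0.0654, -0.0802], [-0.0625, 0.039]]
[[0.0672, 0.0314], [0.0693, -0.0501], [0.0222, -0.0491], [0.0193, 0.0302]]
[[-0.0025, 0.1673], [-0.0009, -0.1667]]
[[0.0814, 0.1703], [0.0829, -0.167], [-0.0829, -0.1678], [-0.0814, 0.1645]]
plate yaw 0.2050400418216649
```

Run:
```python
from h import *
a=.4548;p=np.array([.2853,-.5835]);n=0
W=[np.array([.46,-.25])]*0
pts=np.vstack([np.linspace(p,[.46,-.33],8)[1:],np.linspace([.46,-.33],[.53,-.06],8)[1:],np.linspace([.53,-.06],[.487,.0985],6)[1:]])
k=len(pts);rows=[]
for i,q in enumerate(pts):
    # round to 0.1 cm and re-track
    d=q-p;x=np.array([np.cos(a),np.sin(a)]);y=np.array([np.sin(a),-np.cos(a)])
    t=np.round([d@x*100,d@y*100],1);p=p+(t[0]*x+t[1]*y)/100
    w=-.0712;rows.append(([float(t[0]),float(t[1]),0],w));a-=w
for i in range(0,k,5): print([r[0] for r in rows[i:i+5]])
print(k,a,p)
```

```text
[[3.8, -2.2, 0], [4.0, -1.8, 0], [4.1, -1.6, 0], [4.2, -1.3, 0], [4.3, -1.0, 0]]
[[4.3, -0.7, 0], [4.4, -0.4, 0], [3.7, -1.4, 0], [3.9, -1.1, 0], [3.9, -0.9, 0]]
[[3.9, -0.6, 0], [4.0, -0.3, 0], [4.0, -0.1, 0], [3.9, 0.3, 0], [3.1, -1.2, 0]]
[[3.1, -1.1, 0], [3.2, -0.7, 0], [3.2, -0.6, 0], [3.3, -0.3, 0]]
19 1.8075999999999994 [0.48720673 0.09860392]
```

Call:
arm_command(
  gripper=[0.2, 0.2, 0.2, 0.2, 0.2],
  linear=[
    [3.4, -2.0, 0],
    [3.6, -1.6, 0],
    [3.7, -1.4, 0],
    [3.8, -1.2, 0],
    [3.9, -0.9, 0],
  ],
  rot=[
    [0, 0, -0.07],
    [0, 0, -0.07],
    [0, 0, -0.07],
    [0, 0, -0.07],
    [0, 0, -0.07],
  ],
)

```text
time: 0.77
tool_pos: [0.3993, -0.4195, 0.2417]
tcp_rot: [0.92, 0.393, -0.0, 0.0]
wrist_force: [1.4, -0.1, 0.8]
grip_width: 0.0615
```

Call:
arm_command(
  gripper=[0.2, 0.2, 0.2, 0.2, 0.2],
  linear=[
    [3.9, -0.7, 0],
    [3.9, -0.4, 0],
    [3.7, -1.4, 0],
    [3.9, -1.1, 0],
    [3.9, -0.9, 0],
  ],
  rot=[
    [0, 0, -0.07],
    [0, 0, -0.07],
    [0, 0, -0.07],
    [0, 0, -0.07],
    [0, 0, -0.07],
  ],
)

```text
time: 1.18
tool_pos: [0.4748, -0.2379, 0.2416]
tcp_rot: [0.837, 0.547, 0.0, 0.0]
wrist_force: [0.7, -0.9, 0.9]
grip_width: 0.0283
```

Call:
arm_command(
  gripper=[0.2, 0.2, 0.2, 0.2, 0.2],
  linear=[
    [3.9, -0.6, 0],
    [3.9, -0.3, 0],
    [3.9, -0.1, 0],
    [3.9, 0.3, 0],
    [0, 0, 0],
  ],
  rot=[
    [0, 0, -0.1],
    [0, 0, -0.1],
    [0, 0, -0.1],
    [0, 0, -0.1],
    [0, 0, -0.1],
  ],
)

```text
time: 1.6
tool_pos: [0.5102, -0.0768, 0.2423]
tcp_rot: [0.67, 0.742, 0.002, -0.0]
wrist_force: [-0.2, 0.5, -0.4]
grip_width: 0.0179
```

```bash
cat > st.py <<'E'
from h import *
from plant import arm
from scipy.spatial.transform import Rotation as R
c=np.array([.544,.032]);th=.2365;ex=np.array([np.cos(th),np.sin(th)]);ey=np.array([-np.sin(th),np.cos(th)])
def led(p): d=np.asarray(p)[...,:2]-c; return np.stack([d@ex,d@ey],-1)
def show(tgt=None):
    s=arm.state();r=R.from_quat(s['tcp_rot']);q=s['tcp_rot'];p=np.array(s['tool_pos'])
    print('t',round(s['time'],2),'p',p.round(4),'ledge',led(p).round(4),'yawerr',round(2*np.arctan2(q[1],q[0])-th-np.pi/2,4),'F',np.round(s['wrist_force'],2),'g',round(s['grip_width'],4),'zax',r.as_matrix()[:,2].round(3))
    if tgt is not None:
        w=np.r_[c+tgt[0]*ex+tgt[1]*ey,tgt[2]];print('tool shift cm',(r.inv().apply(w-p)*100).round(2))
E
python3 -c "
from st import *
from plant import get_image
get_image('top');show((-.0395,.085,.13))"
```

```text
t 1.65 p [ 0.5096 -0.0814  0.2421] ledge [-0.06   -0.1022] yawerr -0.134 F [ 0.43 -0.62  0.28] g 0.0176 zax [ 0.001  0.001 -1.   ]
tool shift cm [18.82 -0.48 11.22]
```

Call:
arm_command(
  gripper=[0.2, 0.2, 0.2, 0.2, 0.2],
  linear=[
    [0, 0, 0],
    [0, 0, 0],
    [3.8, 0.7, 0],
    [3.8, 0.7, 0],
    [3.8, 0.7, 0],
  ],
  rot=[
    [0, 0, -0.067],
    [0, 0, -0.067],
    [0, 0, 0],
    [0, 0, 0],
    [0, 0, 0],
  ],
)

```text
time: 2.07
tool_pos: [0.5046, 0.0283, 0.2416]
tcp_rot: [0.628, 0.778, -0.0, 0.0]
wrist_force: [1.0, 0.4, 0.1]
grip_width: 0.017
```

Call:
arm_command(
  gripper=[0.2, 0.2, 0.2, 0.2, 0.2],
  linear=[
    [3.8, 0, 0],
    [3.5, 0, 0],
    [0, 0, 0],
    [0, 0, 0],
    [0, 0, 0],
  ],
  rot=[
    [0, 0, 0],
    [0, 0, 0],
    [0, 0, 0],
    [0, 0, 0],
    [0, 0, 0],
  ],
)

```text
time: 2.48
tool_pos: [0.4891, 0.0986, 0.2415]
tcp_rot: [0.627, 0.779, -0.0, 0.0]
wrist_force: [0.3, -0.5, -0.9]
grip_width: 0.0172
```

```bash
python3 -c "
from st import *
from plant import get_image
import cv2
m=camera_model('wrist');cv2.imwrite('pics/w1.png',get_image('wrist'));show((-.0395,.085,.13))
print(m)"
```

```text
t 2.53 p [0.4893 0.098  0.2415] ledge [-0.0377  0.077 ] yawerr -0.0222 F [ 0.35 -0.4  -0.28] g 0.0171 zax [ 0.    -0.001 -1.   ]
tool shift cm [ 0.81 -0.19 11.14]
{'fx': 307.5285071640481, 'fy': 307.5285071640481, 'cx': 274.30457844598084, 'cy': 205.62159104282298, 'T': array([[ 9.76820847e-01, -2.05374479e-01, -6.03519411e-02,
         4.73559787e-01],
       [ 2.14058260e-01,  9.37597014e-01,  2.74027189e-01,
         1.74098316e-01],
       [ 3.07608775e-04, -2.80594302e-01,  9.59826413e-01,
         3.82945957e-01],
       [ 0.00000000e+00,  0.00000000e+00,  0.00000000e+00,
         1.00000000e+00]])}
```

View pics/w1.png

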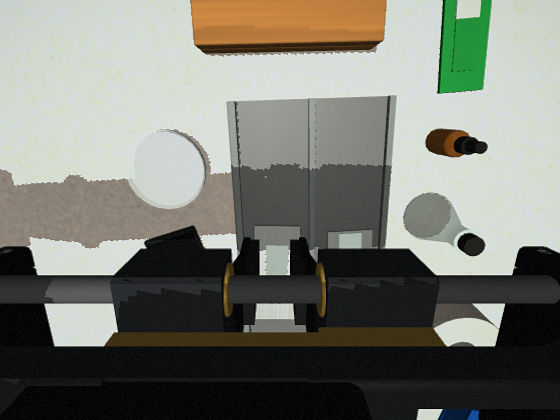

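The wrist view shows the ledge's case end (about 228–396, row 99), the middle lip (312,99) and the long plate's near-case end (255–299, row 226), between the fingers.

```bash
python3 -c "
from st import *
print(led(ray('wrist',[(229,102),(312,99),(396,96),(234,245),(386,245)],.068)).round(4).tolist())
print(led(ray('wrist',[(255,226.5),(299,226.5)],.066)).round(4).tolist())
print(led(ray('wrist',[(328,232),(371,231)],.066)).round(4).tolist())"
```

```text
[[-0.0788, 0.1679], [0.0018, 0.1688], [0.0829, 0.1698], [-0.0827, 0.0176], [0.0857, 0.0139]]
[[-0.0587, 0.0382], [-0.0106, 0.0371]]
[[0.0214, 0.03], [0.0686, 0.0301]]
```

Call:
arm_command(
  gripper=[0.2, 0.2, 0.2, 0.2, 0.2],
  linear=[
    [0.2, 0, 3.5],
    [0, 0, 3.5],
    [0, 0, 3.5],
    [0, 0, 3.0],
    [0, 0, 1.6],
  ],
  rot=[
    [0, 0, -0.02],
    [0, 0, 0],
    [0, 0, 0],
    [0, 0, 0],
    [0, 0, 0],
  ],
)

```text
time: 2.95
tool_pos: [0.4865, 0.0991, 0.0867]
tcp_rot: [0.62, 0.785, -0.002, -0.002]
wrist_force: [0.2, -0.9, 0.4]
grip_width: 0.0172
```

Call:
arm_command(
  gripper=[0.2, 0.2, 0.2, 0.2],
  linear=[
    [0, 0, 0],
    [0, 0, 0.2],
    [0, 0, 0],
    [0, 0, 0],
  ],
  rot=[
    [0, 0, 0],
    [0, 0, 0],
    [0, 0, 0],
    [0, 0, 0],
  ],
)

```text
time: 3.28
tool_pos: [0.4898, 0.1016, 0.09]
tcp_rot: [0.619, 0.786, 0.001, 0.001]
wrist_force: [0.9, 0.5, 0.6]
grip_width: 0.0174
```

```bash
python3 -c "
from st import *
from plant import get_image
for i in range(3): get_image('top');show((-.0385,.06,.082))"
```

```text
t 3.33 p [0.4898 0.1018 0.0901] ledge [-0.0364  0.0806] yawerr 0.0006 F [-0.27  0.33  0.15] g 0.0176 zax [ 0.003 -0.    -1.   ]
tool shift cm [-2.06 -0.22  0.81]
t 3.38 p [0.4896 0.1019 0.0899] ledge [-0.0365  0.0807] yawerr 0.0009 F [0.68 0.47 0.6 ] g 0.0169 zax [ 0.003 -0.    -1.   ]
tool shift cm [-2.07 -0.2   0.8 ]
t 3.43 p [0.4894 0.1019 0.0898] ledge [-0.0367  0.0808] yawerr 0.001 F [ 0.22 -0.64  0.42] g 0.0174 zax [ 0.002 -0.    -1.   ]
tool shift cm [-2.08 -0.18  0.78]
```

Call:
arm_command(
  gripper=[0.2, 0.2, 0.2, 0.2, 0.2],
  linear=[
    [0, -0.1, 0.3],
    [0, 0, 0.3],
    [0, 0, 0],
    [0, 0, 0],
    [0, 0, 0],
  ],
  rot=[
    [0, 0, 0],
    [0, 0, 0],
    [0, 0, 0],
    [0, 0, 0],
    [0, 0, 0],
  ],
)

```text
time: 3.85
tool_pos: [0.4874, 0.1018, 0.0824]
tcp_rot: [0.618, 0.786, -0.0, -0.0]
wrist_force: [-0.2, -0.2, 0.6]
grip_width: 0.0174
```

Call:
arm_command(
  gripper=[0.2, 0.2, 0.2, 0.2],
  linear=[
    [0, 0, 0.15],
    [0, 0, 0],
    [0, 0, 0],
    [0, 0, 0],
  ],
  rot=[
    [0, 0, 0],
    [0, 0, 0],
    [0, 0, 0],
    [0, 0, 0],
  ],
)

```text
time: 4.18
tool_pos: [0.4874, 0.1018, 0.081]
tcp_rot: [0.618, 0.786, -0.0, -0.0]
wrist_force: [-0.2, 0.5, 0.4]
grip_width: 0.0175
```

Call:
arm_command(
  gripper=[0.2, 0.2, 0.2, 0.2],
  linear=[
    [0, 0, 0.1],
    [0, 0, 0],
    [0, 0, 0],
    [0, 0, 0],
  ],
  rot=[
    [0, 0, 0],
    [0, 0, 0],
    [0, 0, 0],
    [0, 0, 0],
  ],
)

```text
time: 4.52
tool_pos: [0.4874, 0.1017, 0.08]
tcp_rot: [0.618, 0.786, -0.0, 0.0]
wrist_force: [0.6, 0.2, -1.2]
grip_width: 0.0172
```

Call:
arm_command(
  gripper=[0.2, 0.2, 0.2, 0.2, 0.2],
  linear=[
    [-0.8, 0, -0.1],
    [-0.8, 0, 0],
    [-0.7, 0, 0],
    [-0.4, 0, 0],
    [-0.4, 0, 0],
  ],
  rot=[
    [0, 0, 0],
    [0, 0, 0],
    [0, 0, 0],
    [0, 0, 0],
    [0, 0, 0],
  ],
)

```text
time: 4.93
tool_pos: [0.4949, 0.0706, 0.081]
tcp_rot: [0.619, 0.786, -0.0, 0.0]
wrist_force: [-0.7, 1.3, 0.8]
grip_width: 0.0175
```

Call:
arm_command(
  gripper=[0.2, 0.2, 0.2, 0.2, 0.2],
  linear=[
    [-0.5, 0, 0],
    [-0.5, 0, 0],
    [-0.5, 0, 0],
    [-0.5, 0, 0],
    [-0.5, 0, 0],
  ],
  rot=[
    [0, 0, 0],
    [0, 0, 0],
    [0, 0, 0],
    [0, 0, 0],
    [0, 0, 0],
  ],
)

```text
time: 5.35
tool_pos: [0.5008, 0.0469, 0.081]
tcp_rot: [0.618, 0.786, -0.0, 0.0]
wrist_force: [0.3, 0.7, 0.5]
grip_width: 0.0177
```

Run:
```python
from st import *
from plant import get_image
import cv2
im=get_image('top');show()
c=cv2.resize(im[165:275,170:320],None,fx=5,fy=5,interpolation=cv2.INTER_CUBIC);cv2.imwrite('pics/crop2.png',cv2.convertScaleAbs(c,alpha=1.4))
```

```text
t 5.4 p [0.501  0.0456 0.081 ] ledge [-0.0386  0.0233] yawerr 0.0003 F [-0.46 -0.29  0.28] g 0.0172 zax [ 0.    -0.001 -1.   ]
```

View pics/crop2.png

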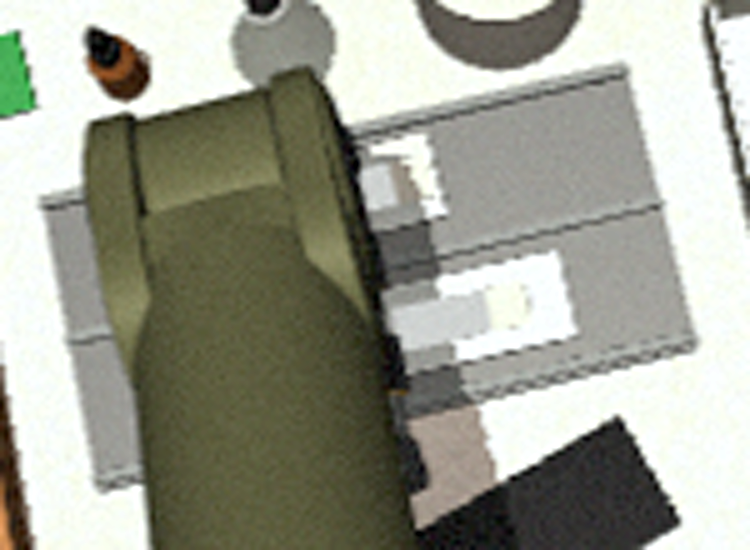

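The plate slides and is squared up: its leading edge is now at crop (560,252)–(577,335), and the short plate has not moved.

```bash
python3 -c "
from st import *
f=lambda p:(np.array(p,float)+.5)/5-.5+[170,165]
print(led(ray('top',f([(560,252),(577,335)]),.066)).round(4),led(ray('top',f([(628,66),(660,206),(697,347)]),.068)).round(4))"
```

```text
[[-0.0131 -0.1061]
 [-0.0607 -0.1047]] [[ 0.0827 -0.1678]
 [-0.0004 -0.1664]
 [-0.0822 -0.1676]]
```

Call:
arm_command(
  gripper=[0.2, 0.2, 0.2, 0.2, 0.2],
  linear=[
    [-0.6, 0, 0],
    [-0.6, 0, 0],
    [-0.6, 0, 0],
    [-0.6, 0, 0],
    [-0.6, 0, 0],
  ],
  rot=[
    [0, 0, 0],
    [0, 0, 0],
    [0, 0, 0],
    [0, 0, 0],
    [0, 0, 0],
  ],
)

```text
time: 5.82
tool_pos: [0.5079, 0.0175, 0.081]
tcp_rot: [0.618, 0.786, -0.0, 0.0]
wrist_force: [1.1, -0.2, -0.1]
grip_width: 0.0172
```

Call:
arm_command(
  gripper=[0.2, 0.2, 0.2, 0.2, 0.2],
  linear=[
    [-0.6, 0, 0],
    [-0.6, 0, 0],
    [-0.6, 0, 0],
    [-0.6, 0, 0],
    [-0.6, 0, 0],
  ],
  rot=[
    [0, 0, 0],
    [0, 0, 0],
    [0, 0, 0],
    [0, 0, 0],
    [0, 0, 0],
  ],
)

```text
time: 6.23
tool_pos: [0.5149, -0.0116, 0.081]
tcp_rot: [0.618, 0.786, -0.0, 0.0]
wrist_force: [-0.7, 0.5, -0.4]
grip_width: 0.0172
```

Call:
arm_command(
  gripper=[0.2, 0.2, 0.2, 0.2, 0.2],
  linear=[
    [-0.6, 0, 0],
    [-0.6, 0, 0],
    [-0.5, 0, 0],
    [-0.3, 0, 0],
    [0, 0, 0],
  ],
  rot=[
    [0, 0, 0],
    [0, 0, 0],
    [0, 0, 0],
    [0, 0, 0],
    [0, 0, 0],
  ],
)

```text
time: 6.65
tool_pos: [0.5197, -0.0314, 0.081]
tcp_rot: [0.619, 0.786, -0.0, 0.0]
wrist_force: [-0.8, -0.3, 0.6]
grip_width: 0.0175
```

Run:
```python
from st import *
from plant import get_image
import cv2
im=get_image('top');show()
c=cv2.resize(im[165:275,190:340],None,fx=5,fy=5,interpolation=cv2.INTER_CUBIC);cv2.imwrite('pics/crop3.png',cv2.convertScaleAbs(c,alpha=1.0))
```

```text
t 6.7 p [ 0.5196 -0.0309  0.081 ] ledge [-0.0385 -0.0554] yawerr 0.0008 F [-0.23  0.52  0.03] g 0.0175 zax [ 0. -0. -1.]
```

View pics/crop3.png

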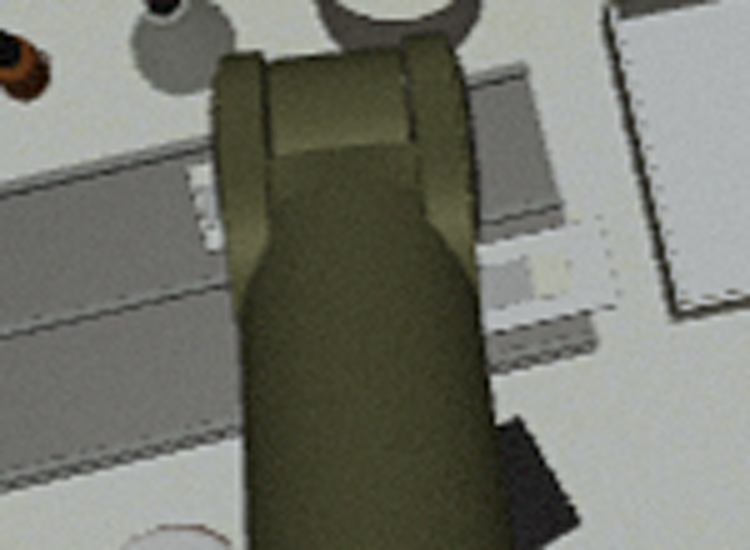

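```bash
python3 -c "
from st import *
f=lambda p:(np.array(p,float)+.5)/5-.5+[190,165]
print(led(ray('top',f([(601,218),(617,303)]),.066)).round(4),led(ray('top',f([(526,64),(563,206),(597,347)]),.068)).round(4))"
```

```text
[[-0.0118 -0.1873]
 [-0.0606 -0.1845]] [[ 0.0841 -0.1669]
 [-0.0008 -0.168 ]
 [-0.0822 -0.1676]]
```

Call:
arm_command(
  gripper=[0.2, 0.2, 0.2, 0.2, 0.2],
  linear=[
    [-0.4, 0, 0],
    [-0.4, 0, 0],
    [-0.3, 0, 0],
    [-0.1, 0, 0],
    [0, 0, 0],
  ],
  rot=[
    [0, 0, 0],
    [0, 0, 0],
    [0, 0, 0],
    [0, 0, 0],
    [0, 0, 0],
  ],
)

```text
time: 7.12
tool_pos: [0.5224, -0.0426, 0.081]
tcp_rot: [0.618, 0.786, -0.0, 0.0]
wrist_force: [0.5, 0.9, 0.7]
grip_width: 0.0178
```

Call:
arm_command(
  gripper=[0.2, 0.2, 0.2, 0.2, 0.2],
  linear=[
    [0, 0, 0],
    [1.0, 0, 0],
    [2.0, 0, 0],
    [2.0, 0, 0],
    [0, 0, 0],
  ],
  rot=[
    [0, 0, 0],
    [0, 0, 0],
    [0, 0, 0],
    [0, 0, 0],
    [0, 0, 0],
  ],
)

```text
time: 7.53
tool_pos: [0.5093, 0.012, 0.0812]
tcp_rot: [0.616, 0.788, 0.001, -0.001]
wrist_force: [-0.5, 1.4, 0.2]
grip_width: 0.0174
```

Call:
arm_command(
  gripper=[0.2, 0.2, 0.2, 0.2, 0.2],
  linear=[
    [0, 0, -3],
    [0, 0, -3.5],
    [0, 0, -3.5],
    [3.5, 0, -3.5],
    [3.5, 0, -3.5],
  ],
  rot=[
    [0, 0, 0],
    [0, 0, 0],
    [0, 0, 0],
    [0, 0, 0],
    [0, 0, 0],
  ],
)

```text
time: 7.95
tool_pos: [0.4966, 0.0634, 0.2417]
tcp_rot: [0.62, 0.785, 0.0, 0.0]
wrist_force: [1.1, 0.8, -0.9]
grip_width: 0.0172
```

Call:
arm_command(
  gripper=[0.2, 0.2, 0.2, 0.2, 0.2],
  linear=[
    [3.5, 0, 0],
    [3.5, 0, 0],
    [3.5, 0, 0],
    [0, 0, 0],
    [0, 0, 0],
  ],
  rot=[
    [0, 0, 0],
    [0, 0, 0],
    [0, 0, 0],
    [0, 0, 0],
    [0, 0, 0],
  ],
)

```text
time: 8.37
tool_pos: [0.4707, 0.1687, 0.2402]
tcp_rot: [0.616, 0.788, 0.0, 0.0]
wrist_force: [0.4, -1.3, -0.5]
grip_width: 0.0174
```

Run:
```python
from st import *
from plant import get_image
import cv2
im=get_image('top');show()
c=cv2.resize(im[165:275,190:340],None,fx=5,fy=5,interpolation=cv2.INTER_CUBIC);cv2.imwrite('pics/crop4.png',cv2.convertScaleAbs(c,alpha=1.0))
```

```text
t 8.42 p [0.4714 0.1665 0.2399] ledge [-0.039   0.1478] yawerr 0.0039 F [ 0.35 -0.81  0.57] g 0.0175 zax [ 0.    -0.001 -1.   ]
```

View pics/crop4.png

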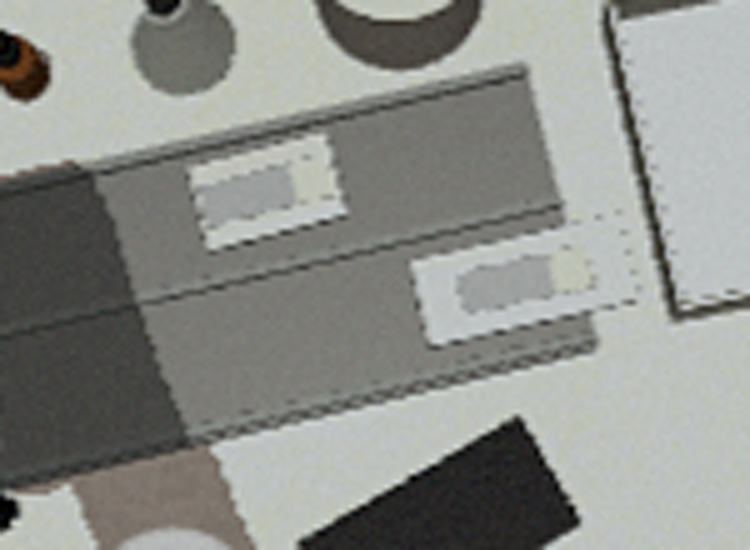

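```bash
python3 -c "
from st import *
f=lambda p:(np.array(p,float)+.5)/5-.5+[190,165]
q=ray('top',f([(411,263),(622,213),(637,299),(430,348)]),.066)
print(led(q).round(4).tolist());p=(q[0]+q[3]-q[1]-q[2]);print('rel yaw',np.arctan2(-p[0],p[1])-th)
print(led(ray('top',f([(526,64),(563,206),(597,347)]),.068)).round(4))
print('short',led(ray('top',f([(189,168),(330,133),(346,213),(208,249)]),.066)).mean(0))"
```

```text
[[-0.0131, -0.0781], [-0.0117, -0.1995], [-0.0609, -0.1958], [-0.0619, -0.0778]]
rel yaw 0.010290096947552618
[[ 0.0841 -0.1669]
 [-0.0008 -0.168 ]
 [-0.0822 -0.1676]]
short [ 0.04516982 -0.0091782 ]
```

```bash
python3 -c "
from plant import arm
print(arm.close_job())"
```

```text
the job is handed in; nothing more can be done
None
```

I pushed the long carrier along the lane on the robot's side, towards the white basin. I used two slightly opened fingertips at the middle of its end, then drew the arm back and up and handed the job in at about 8.4 s.

Last check, from the top camera:
- **Overhang:** about 30 mm of the carrier sticks out past the ledge's end (20 to 42 mm allowed), give or take roughly 2 mm from the calibration.
- **Alignment:** it lies within about 0.01 rad of the ledge's direction and looks flat. I didn't measure its tilt or height directly.
- **Short carrier:** it shows no shift.
- **Other things:** those in view show no movement. The slide case and most of the petri dish were outside the last crop, so I didn't measure them again, but the arm never went near them at low height.
- **Forces:** readings at the end of each move stayed under about 2 N. The arm was clear of everything when I handed in.

No checks failed. The camera measurements put the ledge's end about 2.5 mm short of its given size, so I measured the overhang from the edge as seen in the picture.

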